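# Turn the run order round from the tray to the wire rack

### The job

The four brown dropper bottles in the white tray stand in run order, and the order has to be turned round for the wire rack. Starting with the bottle beside the tray's finger tab and working along the tray one bottle after the next, stand each upright in the wire rack: the first in the bay farthest from the rack's wire loop, the next in the bay beside it, and so on, until the last stands beside the loop. Leave bottles whose turn has not come in their bays, tip none over, and do not push the slide box, the beaker or the timer about.

Things in the scene. Friction and masses are not known exactly. Their poses are not given: they have to be found in the camera images.
- bottle_a: one of four identical brown dropper bottles with black caps, told apart only by their place in the white tray at the start (letters are shuffled). 72 mm tall, 40 g; round body 33 mm across, straight up to about 36 mm, then a shoulder; from 50 mm to the top a cap 20 mm across. Origin: centre of its underside, z up. Grip across body or cap.
- bottle_b: one of four identical brown dropper bottles with black caps, told apart only by their place in the white tray at the start (letters are shuffled). 72 mm tall, 40 g; round body 33 mm across, straight up to about 36 mm, then a shoulder; from 50 mm to the top a cap 20 mm across. Origin: centre of its underside, z up. Grip across body or cap.
- bottle_c: one of four identical brown dropper bottles with black caps, told apart only by their place in the white tray at the start (letters are shuffled). 72 mm tall, 40 g; round body 33 mm across, straight up to about 36 mm, then a shoulder; from 50 mm to the top a cap 20 mm across. Origin: centre of its underside, z up. Grip across body or cap.
- bottle_d: one of four identical brown dropper bottles with black caps, told apart only by their place in the white tray at the start (letters are shuffled). 72 mm tall, 40 g; round body 33 mm across, straight up to about 36 mm, then a shoulder; from 50 mm to the top a cap 20 mm across. Origin: centre of its underside, z up. Grip across body or cap.
- white_tray: low white plastic tray, 186 x 48 mm, solid walls 16 mm high; a flat finger tab (30 mm wide, 12 mm out) marks one end. The bottles start here. Fixed. Origin: centre of its underside; z up, y along the row TOWARDS the tab. Four square bays, 44 mm clear, centres at x = 0, y = +0.069 (beside the tab), +0.023, -0.023, -0.069 m. A bottle's underside stands at z = 4 mm.
- wire_rack: low steel rack, 186 x 48 mm, round-bar rails 18 mm high; a wire loop (30 mm wide, 14 mm out) marks one end. Empty at the start. Fixed. Origin: centre of its underside; z up, y along the row TOWARDS the loop. Four square bays, 44 mm clear, centres at x = 0, y = +0.069 (beside the loop), +0.023, -0.023, -0.069 m. A bottle's underside stands at z = 5 mm.
- slide_box: bystander: small white and green carton, 58 x 80 x 24 mm, lying on the worktop behind the black cord; origin: centre of its underside
- beaker: bystander: empty clear beaker, 77 mm wide, 95 mm tall, standing to the left; origin: centre of its underside
- timer: bystander: white bench timer, 64 x 68 x 18 mm, lying to the right; origin: centre of its underside
There are look-alikes about, which are no part of the job. Leave any orange look-alike of the bottle_b alone.

How it is judged:
By the outcome, as a careful person would: the job done as asked, in the order asked, and still so for the second after the job is handed in, with the robot touching nothing.
It also fails if it takes over 118 s, if anything falls off the work surface, if the arm or the gripper's body presses on something with over 40 N, if the wrist force passes 120 N, or if a joint passes its speed limit or range.

### The arm

A 7-joint arm with a two-finger parallel gripper is mounted at the origin on a cart in front of the work surface, level with it; the furniture and walls round the work are solid. World frame = base frame: x ahead of the robot, y to its left, z up, the work surface at z = 0. Lengths are in mm, angles in rad, forces in N, time in s.
With the tool pointing down it reaches from about 400 to 925 mm from the base axis. Payload 5.6 kg.
Tool frame: the origin (TCP) lies at the centre of the arm's flange, where the gripper is bolted on; the fingertips stand 173 mm ahead of it and the grasp point (between the pads) lies 155 mm ahead of it (finger_overhang is the distance from the TCP to the fingertips, in mm); z points along the fingers, y is the line along which they close (so a half turn about z gives the same grasp; the last joint's range is limited). The gripper opens to 85 mm and grips with 20 to 120 N. Pads are 22 mm wide; open, the fingers measure 114 mm over their backs; the gripper's body (76 mm by 85 mm) begins 54 mm behind the grasp point. The pads swing forward as they close: fully open they stand 13 mm farther back than shut.
Start: joints at [1.22, 0.468, -0.012, 1.603, 0.006, 1.071, -0.056], TCP at [196.889, -619.465, 404.69] pointing down, gripper open.
Joint ranges: [-2.53, 2.53], [-0.31, 2.02], [-1.57, 1.55], [0.28, 2.44], [-1.29, 4.43], [0.15, 1.84], [-2.92, 2.92]. Speed limits (rad/s): [2.57, 2.57, 3.14, 3.14, 3.14, 3.14, 3.14].

### API

Orientations are given as a 3x3 rotation matrix whose columns are the frame's x, y, z axes.
In Python, from bench import * gives the robot as it stands.
- The arm moves only by the shell command python3 -m jog 'ROWS' [OPENING] [FORCE]. ROWS is JSON, a list of rows, each an object with "dp": the shift along the tool's x, y, z in m, a list of three; "twist": the turn, a rotation vector about the tool's x, y, z in degrees, a list of three. A call has 1 to 10 rows; each row shifts and turns the commanded pose from where the row before left it, along the tool's axes as they then stand; what a row does not reach is not made up. A row lasts 1/8 s, in which the tool goes at most 62.5 mm and 10.7 degrees, less where a joint would pass 70% of its speed; a pose out of reach is approached as far as the arm can. A call is refused whole if a number of a shift passes 0.0625 or a number of a turn 10.7, either way. A call with a gripper value outside its range is refused whole. OPENING is the gripper command: -1 is shut, 1 is fully open, values between are in proportion, set as the call begins (- or left out, the last holds). The fingers move at their own pace and stop on an object; FORCE is the grip in N (left out, the last holds). Time passes only in rows, so rows that do not move let the fingers close. It gives the time, the measured TCP pose, the force, the opening and the grip force at its end, in the units of the state.
- get_state(): the state, without advancing time (a new reading comes with each control period).
- get_image(name): name is "scene" or "top" or "wrist"; returns (picture, depth): 420x560x3 uint8, red, green, blue; 420x560 float32, mm along the optical axis (not along the pixel's ray), 0 where there is no reading.
- camera_params(name): a dict with "fx", "fy", "cx", "cy" (pixels), "R" (3x3) and "t" (3): a world point X has camera coordinates R X + t; the wrist camera has in their place "T_tool_cam" (4x4, takes a point from camera to tool coordinates, whose origin is the TCP and whose axes are the flange's). Camera axes: x right, y down, z forward; pixel columns grow to the right and rows downward; lengths in mm; the calibration is good to about 2 mm. A picture is of the moment at which its call begins: read the wrist's pose just before it. camera_params takes no time and is no camera call.
- job_done(): hands the job in; it is judged then, once.
The state is a dict: "time_s": time; "qpos": joint angles; "joint_velocities": joint speeds; "joint_efforts": joint torques, N m; "ee_pos": TCP position; "ee_rot": TCP orientation; "ft_force": force on the tool from outside, world axes, zero at the start; "wrist_torque": the same for the moment, N m; "grip_width": finger opening in mm; "gripper_force": force on a finger pad.
Only numpy, scipy, OpenCV 4.12 (cv2) and the standard library are available. Lean on these libraries where they do the work, as an engineer would, in place of code of your own. Each camera call takes 0.05 s, during which the arm holds its last target. There are 200 camera calls.

## Working session

There is one attempt and no reset: what is moved stays moved. The work goes in short steps, Python scripts to look and compute and a shell command to move; the robot and the scene stay as the last step left them, time stands still between calls to the robot, and variables do not carry over. Pictures are saved under pics/ and viewed, at most 14 in all, crops included, and the job is handed in when it is done.

```bash
mkdir -p pics; ls
python3 - <<'E'
from bench import *
import cv2,numpy as np
s=get_state();print(s['time_s'],s['ee_pos'],s['ee_rot'],s['grip_width'])
for n in("scene","top"):
    p,d=get_image(n);cv2.imwrite(f"pics/{n}0.png",p[:,:,::-1]);np.save(f"pics/{n}0.npy",d)
    print(n,camera_params(n))
print(camera_params("wrist"))
E
```

```text
pics
0.0 [ 196.81871074 -619.2172935   403.71322707] [[ 9.53015819e-01  3.02919822e-01 -6.56623395e-04]
 [ 3.02920514e-01 -9.53014293e-01  1.70866786e-03]
 [-1.08182117e-04 -1.82729220e-03 -9.99998325e-01]] 85.23790133712339
scene {'fx': 407.3364148966923, 'fy': 407.3364148966923, 'cx': 279.1591658055585, 'cy': 201.88046738144996, 'R': array([[-0.88522963, -0.46477719,  0.01872616],
       [-0.34057861,  0.62020574, -0.70664776],
       [ 0.31681968, -0.63192326, -0.70731766]]), 't': array([ 465.53090428,  206.12452162, 1054.83312147])}
top {'fx': 426.83330485435283, 'fy': 426.83330485435283, 'cx': 278.1601875408586, 'cy': 210.89265641234005, 'R': array([[-6.54824327e-02, -9.97853274e-01,  9.45627422e-04],
       [-9.77197201e-01,  6.39350307e-02, -2.02479486e-01],
       [ 2.01984359e-01, -1.41829138e-02, -9.79286048e-01]]), 't': array([  23.69465249,  525.38118956, 1284.73130154])}
{'fx': 295.89956180891244, 'fy': 295.89956180891244, 'cx': 278.05327334546774, 'cy': 214.69227944970794, 'T_tool_cam': array([[-4.97129245e-04, -9.50047189e-01, -3.12105896e-01,
         8.02746519e+01],
       [ 9.99998922e-01, -4.11669532e-05, -1.46750884e-03,
         1.22907621e+00],
       [ 1.38135420e-03, -3.12106290e-01,  9.50046186e-01,
         3.12804680e+01],
       [ 0.00000000e+00,  0.00000000e+00,  0.00000000e+00,
         1.00000000e+00]])}
```

View pics/scene0.png

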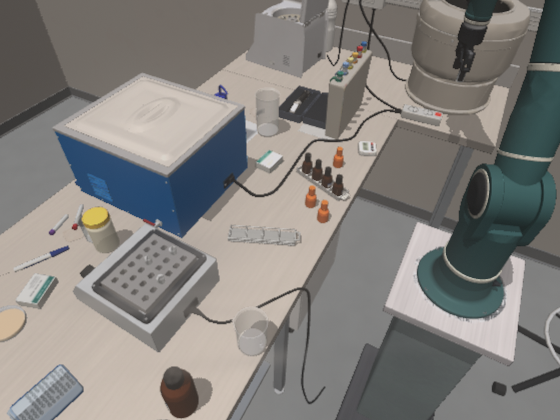

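View pics/top0.png

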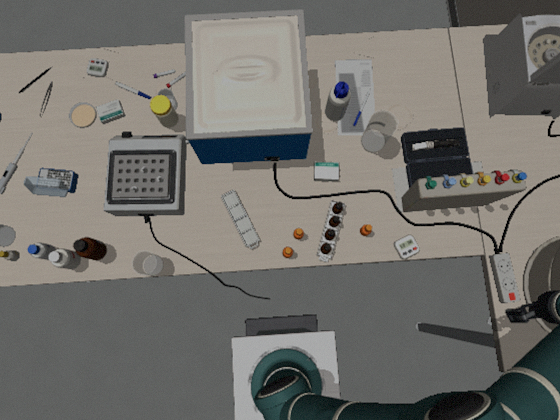

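The top view shows the tray with four brown bottles at about (320–345, 203–262). The wire rack is at (222–260, 190–250). Three orange look-alikes stand at (299,233), (288,252) and (366,229), and they are to be left alone. The slide box is at (327,172), the timer at (405,246) and the beaker at (150,264). Next I'll enlarge the top view to find the tab and the loop.

Run:
```python
import cv2,numpy as np
t=cv2.imread("pics/top0.png")[180:270,215:375];s=cv2.imread("pics/scene0.png")[140:255,220:360]
a=cv2.resize(t,None,fx=5,fy=5,interpolation=cv2.INTER_CUBIC);cv2.imwrite("pics/c1.png",a)
cv2.imwrite("pics/c2.png",cv2.resize(s,None,fx=5,fy=5,interpolation=cv2.INTER_CUBIC))
```

```text
(no output)
```

View pics/c1.png

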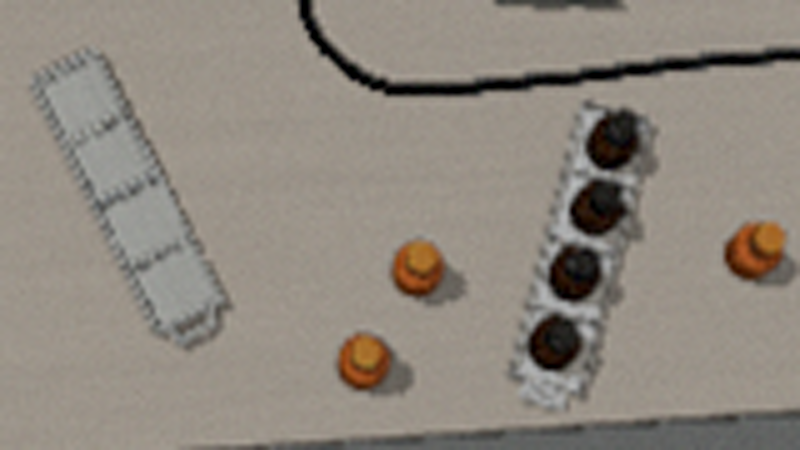

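View pics/c2.png

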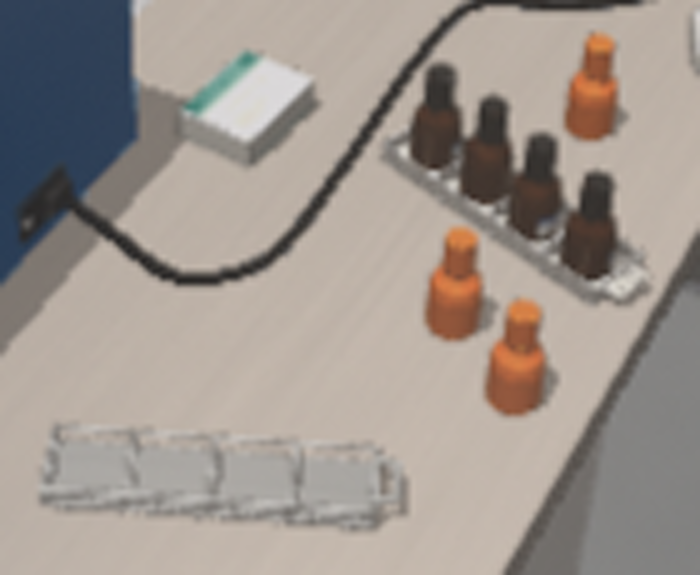

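The tray's tab is at its bottom end, at top pixel ≈(325,260), nearest the robot. The rack's loop is also at its near end, ≈(253,248). So the first bottle is the near one at (326,248), and it goes in the rack's far bay at (231,198). The brown bottles with black caps in the tray are the ones meant, not the orange ones. Now measuring.

```bash
cat > h.py <<'E'
import numpy as np,cv2
from bench import *
def cloud(d,c):
    v,u=np.mgrid[:d.shape[0],:d.shape[1]];P=np.stack([(u-c['cx'])/c['fx']*d,(v-c['cy'])/c['fy']*d,d],-1)
    return (P-c['t'])@c['R'] if 'R' in c else P
def ray(u,v,z,R,t,c):
    o=-R.T@t;w=R.T@np.array([(u-c['cx'])/c['fx'],(v-c['cy'])/c['fy'],1]);return o+w*(z-o[2])/w[2]
E
python3 - <<'E'
from h import *
for n,box in(("top",(280,380,195,265)),("scene",(290,360,140,225))):
    p=cv2.imread(f"pics/{n}0.png");d=np.load(f"pics/{n}0.npy");c=camera_params(n);W=cloud(d,c)
    ok=(d>0)&(W[...,2]>55)&(W[...,2]<90);ok[:box[2]]=0;ok[box[3]:]=0;ok[:,:box[0]]=0;ok[:,box[1]:]=0
    k,l,st,ce=cv2.connectedComponentsWithStats(ok.astype(np.uint8))
    for i in range(1,k):
        m=l==i
        if m.sum()>4:print(n,ce[i].round(1),m.sum(),W[m].mean(0).round(1),W[m].max(0).round(0),p[m].mean(0).round())
n="top";d=np.load("pics/top0.npy");c=camera_params(n);W=cloud(d,c)
for nm,b in(("rack",(218,265,183,255)),("tray",(314,350,198,266))):
    m=np.zeros(d.shape,bool);m[b[2]:b[3],b[0]:b[1]]=1;m&=(W[...,2]>7)&(W[...,2]<26)
    k,l,st,_=cv2.connectedComponentsWithStats(cv2.dilate(m.astype(np.uint8),np.ones((3,3))));m&=l==1+st[1:,4].argmax()
    P=W[m];print(nm,m.sum(),P[:,2].mean(),cv2.minAreaRect(P[:,:2].astype(np.float32)))
print('table z',np.median(W[180:250,270:285,2]))
E
```

```text
top [339.1 205. ] 40 [ 528.2 -200.    73.2] [ 537. -192.   82.] [33. 35. 37.]
top [336.  218.5] 40 [ 486.4 -186.6   72.8] [ 497. -178.   80.] [36. 38. 39.]
top [368.2 226.9] 38 [ 454.1 -283.2   70.2] [ 463. -274.   76.] [ 45.  98. 149.]
top [299.1 230.9] 37 [455.6 -70.6  69.8] [464. -61.  77.] [ 45. 101. 152.]
top [331.1 231.9] 39 [ 445.8 -167.8   73.3] [ 455. -159.   81.] [35. 36. 38.]
top [327.  246.3] 38 [ 402.4 -151.3   73.6] [ 413. -143.   79.] [32. 35. 37.]
top [287.9 250. ] 36 [399.4 -32.2  70.9] [408. -23.  78.] [ 41.  99. 151.]
scene [339.5 149.9] 43 [ 452.7 -281.5   66.5] [ 461. -274.   75.] [ 74. 110. 169.]
scene [307.8 156.2] 50 [ 528.2 -198.3   69.2] [ 538. -190.   80.] [68. 73. 78.]
scene [318.5 162.9] 47 [ 484.8 -183.7   69.7] [ 495. -177.   78.] [65. 69. 74.]
scene [328.1 170.2] 53 [ 444.6 -165.9   69.5] [ 454. -158.   78.] [69. 73. 78.]
scene [339.2 178.3] 56 [ 401.  -148.6   68.7] [ 412. -140.   80.] [64. 68. 73.]
scene [312.1 188.8] 50 [454.1 -68.3  67.2] [463. -58.  75.] [ 78. 114. 174.]
scene [324.3 203.6] 53 [398.4 -29.3  67. ] [408. -22.  75.] [ 75. 113. 175.]
rack 428 12.865208297892554 ((519.884521484375, 118.44129943847656), (233.58419799804688, 59.60146713256836), 23.560619354248047)
tray 309 13.609534261398437 ((463.9580078125, -175.29788208007812), (62.55923080444336, 206.40499877929688), 67.6844253540039)
table z 0.12107581951218742
```

```bash
python3 -m jog '[{"dp":[0.039,-0.039,-0.004],"twist":[0,0,0]},{"dp":[0.039,-0.039,-0.004],"twist":[0,0,0]},{"dp":[0.039,-0.039,-0.004],"twist":[0,0,0]},{"dp":[0.039,-0.039,-0.004],"twist":[0,0,0]},{"dp":[0.039,-0.039,-0.004],"twist":[0,0,0]},{"dp":[0.039,-0.039,-0.004],"twist":[0,0,0]},{"dp":[0.039,-0.039,-0.004],"twist":[0,0,0]},{"dp":[0.039,-0.039,-0.004],"twist":[0,0,0]},{"dp":[0.039,-0.039,-0.004],"twist":[0,0,0]},{"dp":[0.039,-0.039,-0.004],"twist":[0,0,0]}]' -0.1 40; python3 -m jog '[{"dp":[0.039,-0.039,-0.004],"twist":[0,0,0]},{"dp":[0.039,-0.039,-0.004],"twist":[0,0,0]},{"dp":[0,0,0],"twist":[0,0,8.8]},{"dp":[0,0,0],"twist":[0,0,8.8]},{"dp":[0,0,0],"twist":[0,0,0]},{"dp":[0,0,0],"twist":[0,0,0]}]'
cat >> h.py <<'E'
def wrist(name):
    s=get_state();p,d=get_image("wrist");c=camera_params("wrist");T=np.eye(4);T[:3,:3]=s['ee_rot'];T[:3,3]=s['ee_pos'];M=T@c['T_tool_cam']
    R=M[:3,:3].T;t=-R@M[:3,3];c=dict(c,R=R,t=t);cv2.imwrite(f"pics/{name}.png",p[:,:,::-1]);np.savez(f"pics/{name}.npz",d=d,R=R,t=t);return p[:,:,::-1].copy(),d,c,s
E
python3 - <<'E'
from h import *
p,d,c,s=wrist("w0");print(s['ee_pos'],s['ee_rot'][:,0],s['grip_width'],s['time_s'])
E
```

```text
time_s: 1.35
ee_pos: [450.8, -128.0, 444.7]
ee_rot: [[0.953, 0.303, -0.0], [0.303, -0.953, -0.0], [-0.0, 0.0, -1.0]]
ft_force: [0.3, -0.0, 0.7]
grip_width: 38.4
gripper_force: 0.0
time_s: 2.1
ee_pos: [501.0, -31.8, 452.5]
ee_rot: [[1.0, 0.003, -0.0], [0.003, -1.0, 0.0], [-0.0, -0.0, -1.0]]
ft_force: [0.4, 0.8, 0.6]
grip_width: 38.7
gripper_force: 0.0
[501.047414   -31.77672474 452.53010808] [ 9.99995980e-01  2.81842251e-03 -3.10947950e-04] 38.68527473466238 2.1
```

View pics/w0.png

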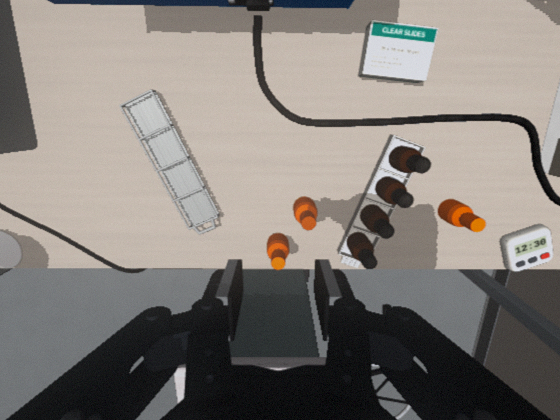

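The wrist view shows the rack with corners at about (122,106), (156,90) and (220,212), and the loop at (207,230). The tray's tab is at (350,262). The first bottle's cap is at (368,259), and the two nearby orange bottles are at (305,212) and (278,250). I'll enlarge the rack and compute the caps.

Run:
```python
from h import *
p=cv2.imread("pics/w0.png");z=np.load("pics/w0.npz");d=z['d'];c=dict(camera_params("wrist"),R=z['R'],t=z['t']);W=cloud(d,c)
cv2.imwrite("pics/c3.png",cv2.resize(p[85:240,115:230],None,fx=3.8,fy=3.8,interpolation=cv2.INTER_CUBIC))
ok=(W[...,2]>72)&(W[...,2]<82)&(d>0);ok[:140]=0;ok[275:]=0;ok[:,:345]=0;ok[:,440:]=0
k,l,st,ce=cv2.connectedComponentsWithStats(ok.astype(np.uint8))
for i in range(1,k):
    m=l==i
    if m.sum()>20:print(ce[i].round(1),m.sum(),W[m].mean(0).round(1),np.median(W[m],0).round(1))
m=np.zeros(d.shape,bool);m[80:245,115:228]=1;m&=(W[...,2]>12)&(W[...,2]<24);P=W[m]
print(m.sum(),np.median(P[:,2]),cv2.minAreaRect(P[:,:2].astype(np.float32)))
print('table',np.median(W[150:250,240:260,2]))
```

```text
[422.5 164.6] 221 [ 529.6 -201.    74.7] [ 529.2 -201.2   74.7]
[405.6 199.8] 196 [ 486.9 -187.1   74.7] [ 486.9 -186.9   74.8]
[386.5 230.8] 183 [ 446.6 -168.6   74.7] [ 446.6 -168.6   74.7]
[369.9 262. ] 162 [ 403.1 -152.1   74.8] [ 403.2 -152.    74.9]
1119 16.905034347229808 ((514.7844848632812, 110.7472915649414), (200.1280975341797, 49.99626159667969), 23.466651916503906)
table -0.9388668643620741
```

View pics/c3.png

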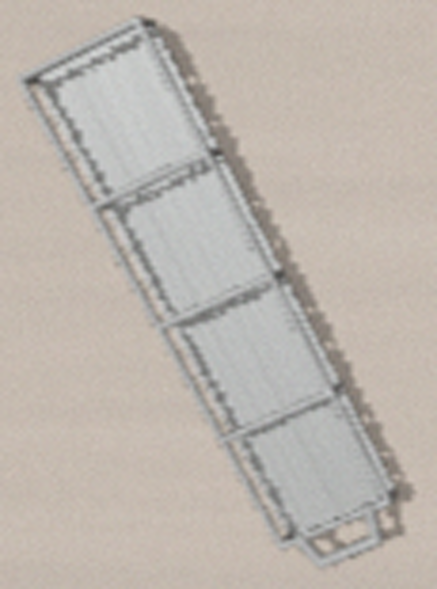

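The rack bays show clearly. In the crop the loop is at the bottom, (340,540), and the bay farthest from it is at the top, (125,115).

Run:
```python
from h import *
z=np.load("pics/w0.npz");c=dict(camera_params("wrist"))
q=np.array([(25,78),(148,20),(97,207),(215,152),(163,323),(280,273),(222,437),(338,388),(288,540),(393,492)])/3.8+[115,85]
X=np.array([ray(u,v,18,z['R'],z['t'],c) for u,v in q])
m=(X[0::2]+X[1::2])/2;print(m.round(1));print('bays',((m[1:]+m[:-1])/2).round(1))
a=m[0]-m[-1];print(np.linalg.norm(a),np.degrees(np.arctan2(a[1],a[0])),m.mean(0))
f=np.array([.9173,.3982]);[print((np.array([521.2,113.5])+k*f).round(1)) for k in(69,23,-23,-69)]
```

```text
[[604.5 146.3  18. ]
 [562.5 128.4  18. ]
 [521.7 110.1  18. ]
 [479.7  93.1  18. ]
 [439.3  73.8  18. ]]
bays [[583.5 137.3  18. ]
 [542.1 119.2  18. ]
 [500.7 101.6  18. ]
 [459.5  83.4  18. ]]
180.48782701576926 23.680347961069582 [521.54751886 110.32812678  18.        ]
[584.5 141. ]
[542.3 122.7]
[500.1 104.3]
[457.9  86. ]
```

```bash
python3 -m jog '[{"dp":[-0.0247,0.0299,0.0306],"twist":[0,0,0]},{"dp":[-0.0247,0.0299,0.0306],"twist":[0,0,0]},{"dp":[-0.0247,0.0299,0.0306],"twist":[0,0,0]},{"dp":[-0.0247,0.0299,0.0306],"twist":[0,0,0]},{"dp":[0,0,0],"twist":[0,0,7.2]},{"dp":[0,0,0],"twist":[0,0,7.2]},{"dp":[0,0,0],"twist":[0,0,7.2]},{"dp":[0,0,0],"twist":[0,0,0]},{"dp":[0,0,0],"twist":[0,0,0]}]'
cat >> h.py <<'E'
def go(x,y,z,ang=None):
    s=get_state();D=s['ee_rot'].T@(np.array([x,y,z])-s['ee_pos']);a=np.degrees(np.arctan2(s['ee_rot'][1,0],s['ee_rot'][0,0]))
    print('tool dp mm',D.round(1),'twist',None if ang is None else round(a-ang,2),'pos',s['ee_pos'].round(1),'ang',a.round(2),'tilt',s['ee_rot'][:2,2].round(4))
E
python3 - <<'E'
from h import *
go(402.5,-151.5,224,-21.5);p,d,c,s=wrist("w1")
E
```

```text
time_s: 3.28
ee_pos: [402.4, -151.4, 330.3]
ee_rot: [[0.931, -0.365, 0.0], [-0.365, -0.931, -0.0], [0.0, 0.0, -1.0]]
ft_force: [1.1, -0.3, 0.1]
grip_width: 38.5
gripper_force: 0.0
tool dp mm [1.000e-01 1.000e-01 1.063e+02] twist 0.08 pos [ 402.4 -151.4  330.3] ang -21.42 tilt [ 0.0001 -0.0001]
```

View pics/w1.png

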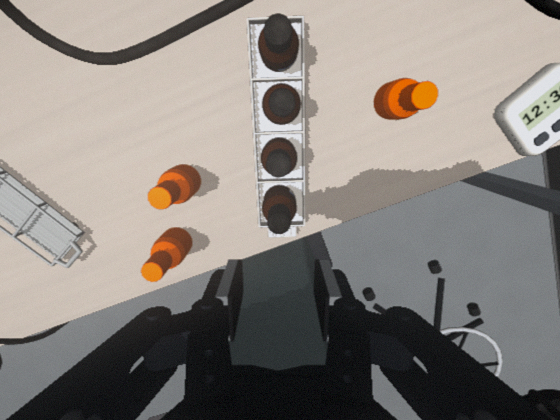

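The gripper is lined up with the row, and the first cap at (280,218) lies on the gripper's centre line. The tab is just below it at (284,234). Descending and gripping.

```bash
python3 -m jog '[{"dp":[0,0,0.045],"twist":[0,0,0]},{"dp":[0,0,0.04],"twist":[0,0,0]},{"dp":[0,0,0.021],"twist":[0,0,0]},{"dp":[0,0,0],"twist":[0,0,0]}]'; python3 -m jog '[{"dp":[0,0,0],"twist":[0,0,0]},{"dp":[0,0,0],"twist":[0,0,0]},{"dp":[0,0,0],"twist":[0,0,0]},{"dp":[0,0,0],"twist":[0,0,0]}]' -1 40;python3 -m jog '[{"dp":[0,0,-0.05],"twist":[0,0,0]},{"dp":[0,0,-0.06],"twist":[0,0,0]},{"dp":[0,0,0],"twist":[0,0,0]}]'
python3 - <<'E'
from h import *
go(584,139,330,23.6);p,d,c,s=wrist("w2")
E
```

```text
time_s: 3.82
ee_pos: [401.9, -151.1, 223.1]
ee_rot: [[0.93, -0.366, -0.003], [-0.366, -0.93, 0.001], [-0.004, -0.0, -1.0]]
ft_force: [0.4, 0.4, 0.0]
grip_width: 38.5
gripper_force: 0.0
time_s: 4.32
ee_pos: [402.8, -151.5, 225.1]
ee_rot: [[0.93, -0.368, 0.002], [-0.368, -0.93, -0.001], [0.002, 0.0, -1.0]]
ft_force: [-0.7, 0.2, 5.8]
grip_width: 18.7
gripper_force: 39.5
time_s: 4.7
ee_pos: [403.8, -151.7, 338.4]
ee_rot: [[0.93, -0.368, 0.009], [-0.368, -0.93, -0.004], [0.01, 0.0, -1.0]]
ft_force: [0.5, -1.1, -1.3]
grip_width: 18.6
gripper_force: 39.1
tool dp mm [  60.6 -336.6    8.9] twist -45.18 pos [ 403.8 -151.7  338.4] ang -21.58 tilt [ 0.0088 -0.0037]
```

View pics/w2.png

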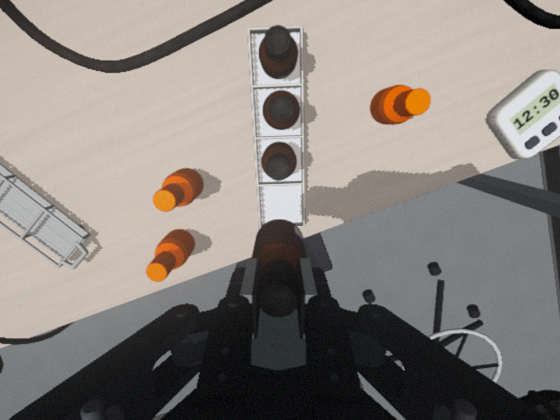

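Bottle 1 is held at (280,260), with its bay left empty and the others undisturbed. On to the rack.

```bash
python3 -m jog '[{"dp":[0.0101,-0.0561,0],"twist":[0,0,0]},{"dp":[0.0101,-0.0561,0],"twist":[0,0,0]},{"dp":[0.0101,-0.0561,0],"twist":[0,0,0]},{"dp":[0.0101,-0.0561,0],"twist":[0,0,0]},{"dp":[0.0101,-0.0561,0],"twist":[0,0,0]},{"dp":[0.0101,-0.0561,0],"twist":[0,0,0]}]';python3 -m jog '[{"dp":[0,0,0],"twist":[0,0,-9]},{"dp":[0,0,0],"twist":[0,0,-9]},{"dp":[0,0,0],"twist":[0,0,-9]},{"dp":[0,0,0],"twist":[0,0,-9]},{"dp":[0,0,0],"twist":[0,0,-9]},{"dp":[0,0,0],"twist":[0,0,0]},{"dp":[0,0,0],"twist":[0,0,0]},{"dp":[0,0,0],"twist":[0,0,0]}]'
python3 - <<'E'
from h import *
go(584,139,330,23.6);p,d,c,s=wrist("w3")
W=cloud(d,c);m=(W[...,2]>12)&(W[...,2]<24)&(d>0)&(abs(W[...,0]-521)<110)&(abs(W[...,1]-112)<80)
P=W[m];f=np.array([np.cos(np.radians(23.6)),np.sin(np.radians(23.6))]);g=np.array([-f[1],f[0]])
Q=np.c_[(P[:,:2]-[521,112])@f,(P[:,:2]-[521,112])@g]
print(m.sum(),np.percentile(Q,[0,1,5,95,99,100],axis=0).round(1),np.median(P[:,2]))
print(np.histogram(Q[:,0],np.arange(-120,104,4)));print(np.histogram(Q[:,1],np.arange(-40,40,2)))
cv2.imwrite("pics/w3m.png",m*255)
E
```

```text
time_s: 5.5
ee_pos: [582.8, 140.8, 332.1]
ee_rot: [[0.93, -0.368, -0.003], [-0.368, -0.93, -0.001], [-0.003, 0.002, -1.0]]
ft_force: [0.5, -0.1, -0.6]
grip_width: 18.9
gripper_force: 39.2
time_s: 6.5
ee_pos: [582.4, 139.5, 333.9]
ee_rot: [[0.918, 0.397, -0.001], [0.397, -0.918, -0.0], [-0.001, 0.0, -1.0]]
ft_force: [0.6, 0.1, -0.4]
grip_width: 18.7
gripper_force: 39.3
tool dp mm [1.3 1.1 3.9] twist -0.24 pos [582.4 139.5 333.9] ang 23.36 tilt [-0.0006 -0.0003]
925 [[-105.5  -23.3]
 [-104.5  -23. ]
 [-102.3  -22.6]
 [  93.1   25. ]
 [  93.8   25.5]
 [  94.    25.8]] 16.677286330759006
(array([  0,   0,   0,  19,  95,  24,  52,  99,  12,   8,   7,  10,   6,
         7,   5,   4,   0,   0,   0,   0,   0,   0,   0,   0,   0,   0,
         0,   0,   0,   0,   0,   0,   0,   0,   1,   4,   4,  10,  12,
        15,  19,  83,  22,  22,  22,  24,  23,  20,  25,  22,  26,  21,
        83, 119,   0]), array([-120, -116, -112, -108, -104, -100,  -96,  -92,  -88,  -84,  -80,
        -76,  -72,  -68,  -64,  -60,  -56,  -52,  -48,  -44,  -40,  -36,
        -32,  -28,  -24,  -20,  -16,  -12,   -8,   -4,    0,    4,    8,
         12,   16,   20,   24,   28,   32,   36,   40,   44,   48,   52,
         56,   60,   64,   68,   72,   76,   80,   84,   88,   92,   96,
        100]))
(array([  0,   0,   0,   0,   0,   0,   0,   0,  78, 147,  20,  17,  23,
        35,  26,  25,  23,  24,  16,  24,  24,  16,  24,  24,  20,  23,
        33,  35,  20,  20,  18,  99, 111,   0,   0,   0,   0,   0,   0]), array([-40, -38, -36, -34, -32, -30, -28, -26, -24, -22, -20, -18, -16,
       -14, -12, -10,  -8,  -6,  -4,  -2,   0,   2,   4,   6,   8,  10,
        12,  14,  16,  18,  20,  22,  24,  26,  28,  30,  32,  34,  36,
        38]))[ WARN:0@0.855] global loadsave.cpp:1063 imwrite_ Unsupported depth image for selected encoder is fallbacked to CV_8U.
```

View pics/w3.png

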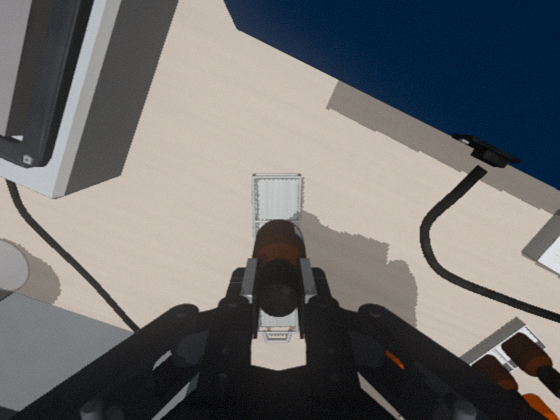

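The rack is centred under the held bottle, with the far bay at (277,200). I'll lower to just above the rails, then compare bottle and rack in the same camera frame, which cancels calibration bias.

```bash
python3 -m jog '[{"dp":[0.0015,0,0.04],"twist":[0,0,0]},{"dp":[0,-0.001,0.036],"twist":[0,0,0]},{"dp":[0,0,0],"twist":[0,0,0]},{"dp":[0,0,0],"twist":[0,0,0]},{"dp":[0,0,0],"twist":[0,0,0]}]'
cat >> h.py <<'E'
def rel(name,bay):
    "bottle in hand and rack bay, both in calibrated tool axes (x,y), mm"
    p,d,c,s=wrist(name);W=cloud(d,c);T=(W-s['ee_pos'])@s['ee_rot'];ok=d>0
    zz=W[...,2];m=ok&(zz>12)&(zz<24)&(abs(W[...,0]-521)<115)&(abs(W[...,1]-112)<80)
    Q=T[m][:,:2];L=-s['ee_pos'][2]+155
    print('rack pts',m.sum(),'x',np.percentile(Q[:,0],[.3,99.7]).round(1),'y',np.percentile(Q[:,1],[.3,99.7]).round(1))
    b=ok&(T[...,2]>195)&(T[...,2]<218)&(abs(T[...,0])<30)&(abs(T[...,1])<30)
    B=T[b];A=np.c_[2*B[:,:2],np.ones(len(B))];r=np.linalg.lstsq(A,(B[:,:2]**2).sum(1),rcond=None)[0]
    print('bottle pts',b.sum(),'fit c',r[:2].round(1),'r',np.sqrt(r[2]+r[:2]@r[:2]).round(1),'y',np.percentile(B[:,1],[1,99]).round(1),'zmax')
    x1=np.percentile(Q[:,0],99.7);y=np.percentile(Q[:,1],[.3,99.7]).mean()
    print('bay centre',(x1-93+bay).round(1),y.round(1))
E
python3 - <<'E'
from h import *
go(584,139,250,23.6);rel("w4",69)
E
```

```text
time_s: 7.18
ee_pos: [584.2, 141.2, 260.1]
ee_rot: [[0.918, 0.397, 0.003], [0.397, -0.918, 0.001], [0.003, 0.001, -1.0]]
ft_force: [0.1, -0.3, 0.2]
grip_width: 18.8
gripper_force: 39.3
tool dp mm [-1.   1.9 10.1] twist -0.18 pos [584.2 141.2 260.1] ang 23.42 tilt [0.003  0.0006]
rack pts 1019 x [-131.2   23.6] y [-24.2  24.6]
bottle pts 590 fit c [-1.2  1.8] r 16.7 y [-13.5  17.5] zmax
bay centre -0.4 0.2
```

View pics/w4.png

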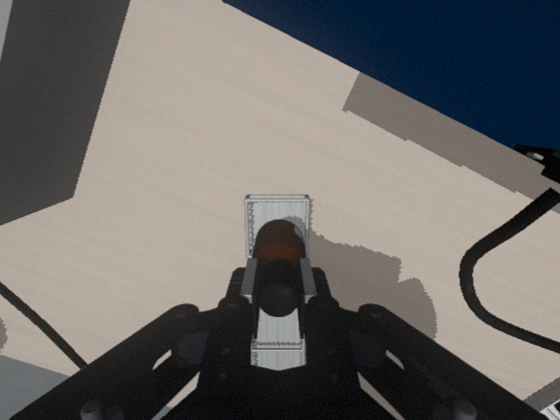

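Relative to the bay, the bottle is 0.8 mm short in x and 1.6 mm over in y. Correcting, lowering and releasing.

```bash
python3 -m jog '[{"dp":[0.001,-0.0016,0.015],"twist":[0,0,0]},{"dp":[0,0,0.01],"twist":[0,0,0]},{"dp":[0,0,0.007],"twist":[0,0,0]},{"dp":[0,0,0],"twist":[0,0,0]},{"dp":[0,0,0.001],"twist":[0,0,0]},{"dp":[0,0,0],"twist":[0,0,0]},{"dp":[0,0,0],"twist":[0,0,0]}]'
```

```text
time_s: 8.1
ee_pos: [584.0, 143.1, 226.1]
ee_rot: [[0.917, 0.398, 0.001], [0.398, -0.917, 0.0], [0.001, 0.0, -1.0]]
ft_force: [-2.1, -0.2, 8.1]
grip_width: 18.4
gripper_force: 40.3
```

```bash
python3 -m jog '[{"dp":[0,0,0],"twist":[0,0,0]},{"dp":[0,0,0],"twist":[0,0,0]},{"dp":[0,0,0],"twist":[0,0,0]},{"dp":[0,0,0],"twist":[0,0,0]}]' -0.1; python3 -m jog '[{"dp":[0,0,-0.03],"twist":[0,0,0]},{"dp":[0,0,-0.05],"twist":[0,0,0]},{"dp":[0,0,-0.024],"twist":[0,0,0]},{"dp":[0,0,0],"twist":[0,0,0]},{"dp":[0,0,0],"twist":[0,0,0]}]'
python3 - <<'E'
from h import *
p,d,c,s=wrist("w5");W=cloud(d,c)
m=(W[...,2]>70)&(W[...,2]<90)&(d>0)&(abs(W[...,0]-584)<30)&(abs(W[...,1]-143)<30);print('cap',m.sum(),W[m].mean(0).round(1) if m.any() else '')
go(446,-168,330,-21.5)
E
```

```text
time_s: 8.6
ee_pos: [583.7, 142.7, 225.0]
ee_rot: [[0.918, 0.398, -0.0], [0.398, -0.918, -0.0], [-0.0, -0.0, -1.0]]
ft_force: [0.6, 0.8, 0.2]
grip_width: 38.3
gripper_force: 0.0
time_s: 9.22
ee_pos: [583.4, 142.5, 328.2]
ee_rot: [[0.918, 0.397, -0.002], [0.397, -0.918, -0.001], [-0.002, -0.0, -1.0]]
ft_force: [0.5, 0.1, -0.6]
grip_width: 38.1
gripper_force: 0.0
cap 472 [584.7 141.7  75.5]
tool dp mm [-249.4  230.3   -1.6] twist 44.93 pos [583.3 142.5 327.8] ang 23.43 tilt [-0.0024 -0.0007]
```

View pics/w5.png

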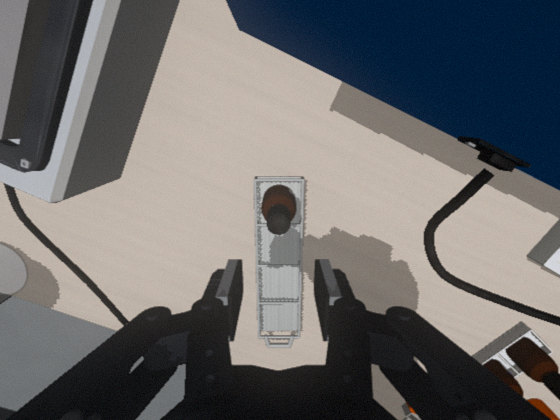

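Bottle 1 stands upright in the far bay, at (279,205). Next is bottle 2.

```bash
python3 -m jog '[{"dp":[-0.0415,0.0383,0],"twist":[0,0,0]},{"dp":[-0.0415,0.0383,0],"twist":[0,0,0]},{"dp":[-0.0415,0.0383,0],"twist":[0,0,0]},{"dp":[-0.0415,0.0383,0],"twist":[0,0,0]},{"dp":[-0.0415,0.0383,0],"twist":[0,0,0]},{"dp":[-0.0415,0.0383,0],"twist":[0,0,0]}]';python3 -m jog '[{"dp":[0,0,0],"twist":[0,0,9]},{"dp":[0,0,0],"twist":[0,0,9]},{"dp":[0,0,0],"twist":[0,0,9]},{"dp":[0,0,0],"twist":[0,0,9]},{"dp":[0,0,0],"twist":[0,0,9]},{"dp":[0,0,0],"twist":[0,0,0]},{"dp":[0,0,0],"twist":[0,0,0]},{"dp":[0,0,0],"twist":[0,0,0]}]'
cat >> h.py <<'E'
def caps(name):
    p,d,c,s=wrist(name);W=cloud(d,c);T=(W-s['ee_pos'])@s['ee_rot'];ok=(d>0)&(W[...,2]>71)&(W[...,2]<82)&(p.max(2)<90)&(d>100);ok[275:]=0
    k,l,st,ce=cv2.connectedComponentsWithStats(ok.astype(np.uint8))
    for i in range(1,k):
        if st[i,4]>60:print('cap px',ce[i].round(),st[i,4],'tool',T[l==i].mean(0).round(1),'world',W[l==i].mean(0).round(1))
E
python3 - <<'E'
from h import *
go(446,-168,225,-21.5);caps("w6")
E
```

```text
time_s: 10.02
ee_pos: [445.4, -168.6, 328.2]
ee_rot: [[0.918, 0.398, -0.002], [0.398, -0.918, 0.001], [-0.001, -0.001, -1.0]]
ft_force: [-0.1, -0.7, 1.0]
grip_width: 38.6
gripper_force: 0.0
time_s: 11.02
ee_pos: [446.6, -167.1, 329.0]
ee_rot: [[0.931, -0.366, -0.001], [-0.366, -0.931, 0.0], [-0.001, -0.0, -1.0]]
ft_force: [0.7, -0.5, -0.2]
grip_width: 38.2
gripper_force: 0.0
tool dp mm [ -0.2   1.1 104. ] twist 0.01 pos [ 446.6 -167.1  329. ] ang -21.49 tilt [-0.0005  0.0003]
cap px [280. 104.] 610 tool [ 89.8   2.  254.1] world [ 529.3 -201.7   74.8]
cap px [284. 167.] 509 tool [ 45.2   4.8 254.1] world [ 486.8 -188.1   74.9]
cap px [280. 222.] 430 tool [  1.5   2.4 254.3] world [ 447.  -169.8   74.7]
```

```bash
python3 -m jog '[{"dp":[0.0015,0.0005,0.045],"twist":[0,0,0]},{"dp":[0,0,0.04],"twist":[0,0,0]},{"dp":[0,0,0.019],"twist":[0,0,0]},{"dp":[0,0,0],"twist":[0,0,0]},{"dp":[0,0,0],"twist":[0,0,0]}]'; python3 -m jog '[{"dp":[0,0,0],"twist":[0,0,0]},{"dp":[0,0,0],"twist":[0,0,0]},{"dp":[0,0,0],"twist":[0,0,0]},{"dp":[0,0,0],"twist":[0,0,0]}]' -1 40;python3 -m jog '[{"dp":[0,0,-0.04],"twist":[0,0,0]},{"dp":[0,0,-0.05],"twist":[0,0,0]},{"dp":[0,0,-0.017],"twist":[0,0,0]},{"dp":[0,0,0],"twist":[0,0,0]},{"dp":[0,0,0],"twist":[0,0,0]}]'
python3 - <<'E'
from h import *
go(542.1,124.5,330,23.4);caps("w7")
E
```

```text
time_s: 11.7
ee_pos: [448.3, -168.2, 226.0]
ee_rot: [[0.93, -0.367, 0.001], [-0.367, -0.93, -0.0], [0.001, -0.0, -1.0]]
ft_force: [0.2, 0.5, 0.4]
grip_width: 38.6
gripper_force: 0.0
time_s: 12.2
ee_pos: [448.5, -168.3, 226.3]
ee_rot: [[0.93, -0.368, 0.002], [-0.368, -0.93, -0.001], [0.002, 0.0, -1.0]]
ft_force: [0.0, -0.0, 7.2]
grip_width: 18.8
gripper_force: 39.2
time_s: 12.82
ee_pos: [447.4, -168.1, 331.4]
ee_rot: [[0.93, -0.368, -0.002], [-0.368, -0.93, 0.0], [-0.002, 0.0, -1.0]]
ft_force: [-0.5, -1.7, -0.4]
grip_width: 18.8
gripper_force: 39.3
tool dp mm [ -19.5 -306.9    1.4] twist -44.98 pos [ 447.4 -168.1  331.4] ang -21.58 tilt [-0.0016  0.0004]
cap px [279. 105.] 593 tool [ 89.    1.2 256.4] world [ 529.3 -201.7   74.9]
cap px [283. 168.] 491 tool [ 44.5   4.  256.4] world [ 486.9 -188.1   74.9]
```

```bash
python3 -m jog '[{"dp":[-0.0033,-0.0512,0],"twist":[0,0,0]},{"dp":[-0.0033,-0.0512,0],"twist":[0,0,0]},{"dp":[-0.0033,-0.0512,0],"twist":[0,0,0]},{"dp":[-0.0033,-0.0512,0],"twist":[0,0,0]},{"dp":[-0.0033,-0.0512,0],"twist":[0,0,0]},{"dp":[-0.0033,-0.0512,0],"twist":[0,0,0]}]';python3 -m jog '[{"dp":[0,0,0],"twist":[0,0,-9]},{"dp":[0,0,0],"twist":[0,0,-9]},{"dp":[0,0,0],"twist":[0,0,-9]},{"dp":[0,0,0],"twist":[0,0,-9]},{"dp":[0,0,0],"twist":[0,0,-9]},{"dp":[0,0,0],"twist":[0,0,0]},{"dp":[0,0,0],"twist":[0,0,0]}]'
python3 -m jog '[{"dp":[0,0,0.04],"twist":[0,0,0]},{"dp":[0,0,0.03],"twist":[0,0,0]},{"dp":[0,0,0],"twist":[0,0,0]},{"dp":[0,0,0],"twist":[0,0,0]},{"dp":[0,0,0],"twist":[0,0,0]}]'
python3 - <<'E'
from h import *
go(542.1,124.6,227,23.4);rel("w8",23)
E
```

```text
time_s: 13.62
ee_pos: [542.5, 126.3, 330.7]
ee_rot: [[0.93, -0.368, -0.003], [-0.368, -0.93, -0.0], [-0.002, 0.001, -1.0]]
ft_force: [0.9, -0.5, -0.6]
grip_width: 18.9
gripper_force: 39.3
time_s: 14.5
ee_pos: [542.3, 124.7, 331.4]
ee_rot: [[0.919, 0.395, -0.001], [0.395, -0.919, -0.0], [-0.001, -0.001, -1.0]]
ft_force: [-0.4, -0.0, 0.0]
grip_width: 18.6
gripper_force: 39.3
time_s: 15.12
ee_pos: [543.0, 125.2, 263.7]
ee_rot: [[0.918, 0.397, 0.002], [0.397, -0.918, 0.0], [0.002, 0.001, -1.0]]
ft_force: [-0.4, -0.3, 0.1]
grip_width: 18.6
gripper_force: 39.3
tool dp mm [-1.1  0.2 36.7] twist 0.01 pos [543.  125.2 263.7] ang 23.41 tilt [0.0025 0.0004]
rack pts 1935 x [-130.8   67.8] y [-22.6  26.2]
bottle pts 597 fit c [-3.1  2. ] r 16.4 y [-13.1  18.1] zmax
bay centre -2.2 1.8
```

```bash
python3 -m jog '[{"dp":[0.001,0,0.016],"twist":[0,0,0]},{"dp":[0,0,0.012],"twist":[0,0,0]},{"dp":[0,0,0.007],"twist":[0,0,0]},{"dp":[0,0,0],"twist":[0,0,0]},{"dp":[0,0,0.001],"twist":[0,0,0]},{"dp":[0,0,0],"twist":[0,0,0]},{"dp":[0,0,0],"twist":[0,0,0]}]'
```

```text
time_s: 16.05
ee_pos: [543.7, 125.2, 227.0]
ee_rot: [[0.918, 0.397, 0.001], [0.397, -0.918, -0.001], [0.001, 0.001, -1.0]]
ft_force: [-0.8, -1.3, 8.8]
grip_width: 18.3
gripper_force: 40.5
```

```bash
python3 -m jog '[{"dp":[0,0,0],"twist":[0,0,0]},{"dp":[0,0,0],"twist":[0,0,0]},{"dp":[0,0,0],"twist":[0,0,0]},{"dp":[0,0,0],"twist":[0,0,0]}]' -0.1; python3 -m jog '[{"dp":[0,0,-0.03],"twist":[0,0,0]},{"dp":[0,0,-0.05],"twist":[0,0,0]},{"dp":[0,0,-0.024],"twist":[0,0,0]},{"dp":[0,0,0],"twist":[0,0,0]},{"dp":[0,0,0],"twist":[0,0,0]}]'
python3 - <<'E'
from h import *
go(486.5,-186.5,330,-21.5);caps("w9")
E
```

```text
time_s: 16.55
ee_pos: [543.2, 125.3, 226.0]
ee_rot: [[0.918, 0.398, -0.0], [0.398, -0.918, 0.0], [-0.0, -0.0, -1.0]]
ft_force: [-0.7, -0.0, -0.2]
grip_width: 38.5
gripper_force: 0.0
time_s: 17.18
ee_pos: [543.0, 124.9, 329.4]
ee_rot: [[0.918, 0.397, -0.001], [0.397, -0.918, -0.001], [-0.001, -0.0, -1.0]]
ft_force: [0.7, 0.1, 0.1]
grip_width: 38.4
gripper_force: 0.0
tool dp mm [-175.6  263.3   -0.4] twist 44.92 pos [543.  124.9 329.4] ang 23.42 tilt [-0.0014 -0.0005]
cap px [84. 66.] 1479 tool [ 112.1 -130.5  252.7] world [593.6 289.1  76.6]
cap px [467.  48.] 1642 tool [123.4 127.5 252.6] world [706.5  56.8  76.6]
cap px [278. 167.] 522 tool [ 44.6   1.2 253.5] world [584.  141.5  75.8]
cap px [278. 224.] 452 tool [ -1.    0.5 253.7] world [541.9 123.9  75.7]
```

Bottles 1 and 2 are both upright in the rack, with their caps 46 mm apart. Next is bottle 3.

```bash
python3 -m jog '[{"dp":[-0.0293,0.0439,0],"twist":[0,0,0]},{"dp":[-0.0293,0.0439,0],"twist":[0,0,0]},{"dp":[-0.0293,0.0439,0],"twist":[0,0,0]},{"dp":[-0.0293,0.0439,0],"twist":[0,0,0]},{"dp":[-0.0293,0.0439,0],"twist":[0,0,0]},{"dp":[-0.0293,0.0439,0],"twist":[0,0,0]}]';python3 -m jog '[{"dp":[0,0,0],"twist":[0,0,9]},{"dp":[0,0,0],"twist":[0,0,9]},{"dp":[0,0,0],"twist":[0,0,9]},{"dp":[0,0,0],"twist":[0,0,9]},{"dp":[0,0,0],"twist":[0,0,9]},{"dp":[0,0,0],"twist":[0,0,0]},{"dp":[0,0,0],"twist":[0,0,0]},{"dp":[0,0,0],"twist":[0,0,0]}]'
python3 - <<'E'
from h import *
go(486.5,-186.5,225,-21.5);caps("w10")
E
```

```text
time_s: 17.98
ee_pos: [485.9, -187.9, 329.1]
ee_rot: [[0.917, 0.398, -0.002], [0.398, -0.917, 0.001], [-0.001, -0.002, -1.0]]
ft_force: [0.6, -0.4, -0.4]
grip_width: 37.9
gripper_force: 0.0
time_s: 18.98
ee_pos: [486.7, -186.3, 329.9]
ee_rot: [[0.93, -0.366, -0.001], [-0.366, -0.93, 0.0], [-0.001, -0.0, -1.0]]
ft_force: [0.5, -0.3, 0.3]
grip_width: 38.6
gripper_force: 0.0
tool dp mm [ -0.    0.3 104.9] twist 0.01 pos [ 486.7 -186.3  329.9] ang -21.49 tilt [-0.0006  0.0004]
cap px [276. 166.] 505 tool [ 45.9  -1.2 255. ] world [ 529.7 -201.9   74.9]
cap px [279. 221.] 423 tool [  1.6   1.5 255.1] world [ 487.4 -188.2   74.8]
```

```bash
python3 -m jog '[{"dp":[0,0,0.045],"twist":[0,0,0]},{"dp":[0,0,0.04],"twist":[0,0,0]},{"dp":[0,0,0.019],"twist":[0,0,0]},{"dp":[0,0,0],"twist":[0,0,0]},{"dp":[0,0,0],"twist":[0,0,0]}]'; python3 -m jog '[{"dp":[0,0,0],"twist":[0,0,0]},{"dp":[0,0,0],"twist":[0,0,0]},{"dp":[0,0,0],"twist":[0,0,0]},{"dp":[0,0,0],"twist":[0,0,0]}]' -1 40;python3 -m jog '[{"dp":[0,0,-0.04],"twist":[0,0,0]},{"dp":[0,0,-0.05],"twist":[0,0,0]},{"dp":[0,0,-0.017],"twist":[0,0,0]},{"dp":[0,0,0],"twist":[0,0,0]},{"dp":[0,0,0],"twist":[0,0,0]}]'
python3 - <<'E'
from h import *
go(499.9,106.4,330,23.4);caps("w11")
E
```

```text
time_s: 19.65
ee_pos: [487.2, -186.4, 227.0]
ee_rot: [[0.93, -0.367, 0.001], [-0.367, -0.93, -0.0], [0.001, -0.0, -1.0]]
ft_force: [-0.7, 0.4, 0.3]
grip_width: 38.0
gripper_force: 0.0
time_s: 20.15
ee_pos: [487.3, -186.5, 227.5]
ee_rot: [[0.93, -0.368, 0.002], [-0.368, -0.93, -0.001], [0.002, 0.0, -1.0]]
ft_force: [-0.6, -0.3, 6.7]
grip_width: 18.6
gripper_force: 39.2
time_s: 20.78
ee_pos: [486.1, -186.3, 331.8]
ee_rot: [[0.93, -0.368, -0.003], [-0.368, -0.93, 0.001], [-0.003, 0.0, -1.0]]
ft_force: [0.1, 0.7, 0.7]
grip_width: 18.9
gripper_force: 39.2
tool dp mm [ -94.8 -277.3    2. ] twist -44.98 pos [ 486.1 -186.3  331.8] ang -21.58 tilt [-0.0025  0.0008]
cap px [558.  27.] 154 tool [138.5 188.  259.1] world [ 545.  -411.8   72.4]
cap px [275. 164.] 498 tool [ 47.   -1.6 256.8] world [ 529.7 -201.9   74.9]
```

```bash
python3 -m jog '[{"dp":[-0.0158,-0.0462,0],"twist":[0,0,0]},{"dp":[-0.0158,-0.0462,0],"twist":[0,0,0]},{"dp":[-0.0158,-0.0462,0],"twist":[0,0,0]},{"dp":[-0.0158,-0.0462,0],"twist":[0,0,0]},{"dp":[-0.0158,-0.0462,0],"twist":[0,0,0]},{"dp":[-0.0158,-0.0462,0],"twist":[0,0,0]}]';python3 -m jog '[{"dp":[0,0,0],"twist":[0,0,-9]},{"dp":[0,0,0],"twist":[0,0,-9]},{"dp":[0,0,0],"twist":[0,0,-9]},{"dp":[0,0,0],"twist":[0,0,-9]},{"dp":[0,0,0],"twist":[0,0,-9]},{"dp":[0,0,0],"twist":[0,0,0]},{"dp":[0,0,0],"twist":[0,0,0]}]'
python3 -m jog '[{"dp":[0,0,0.04],"twist":[0,0,0]},{"dp":[0,0,0.03],"twist":[0,0,0]},{"dp":[0,0,0],"twist":[0,0,0]},{"dp":[0,0,0],"twist":[0,0,0]},{"dp":[0,0,0],"twist":[0,0,0]}]'
python3 - <<'E'
from h import *
go(499.9,106.4,228,23.4);rel("w12",-23)
E
```

```text
time_s: 21.58
ee_pos: [500.1, 107.7, 331.8]
ee_rot: [[0.93, -0.368, -0.003], [-0.368, -0.93, -0.0], [-0.002, 0.001, -1.0]]
ft_force: [1.3, -0.4, -0.1]
grip_width: 18.6
gripper_force: 39.2
time_s: 22.45
ee_pos: [500.3, 106.2, 332.5]
ee_rot: [[0.919, 0.395, -0.002], [0.395, -0.919, 0.0], [-0.001, -0.001, -1.0]]
ft_force: [0.5, 0.9, -0.6]
grip_width: 18.6
gripper_force: 39.3
time_s: 23.08
ee_pos: [501.0, 106.6, 264.6]
ee_rot: [[0.918, 0.397, 0.002], [0.397, -0.918, 0.0], [0.002, 0.001, -1.0]]
ft_force: [-0.4, 0.0, -1.0]
grip_width: 18.3
gripper_force: 39.3
tool dp mm [-1.2 -0.3 36.6] twist 0.01 pos [501.  106.6 264.6] ang 23.41 tilt [0.0024 0.0002]
rack pts 2570 x [-84.8 113.3] y [-23.1  25.9]
bottle pts 604 fit c [-0.7  1.7] r 16.4 y [-13.6  17.4] zmax
bay centre -2.7 1.4
```

```bash
python3 -m jog '[{"dp":[-0.002,-0.0003,0.016],"twist":[0,0,0]},{"dp":[0,0,0.012],"twist":[0,0,0]},{"dp":[0,0,0.007],"twist":[0,0,0]},{"dp":[0,0,0],"twist":[0,0,0]},{"dp":[0,0,0.001],"twist":[0,0,0]},{"dp":[0,0,0],"twist":[0,0,0]},{"dp":[0,0,0],"twist":[0,0,0]}]'
```

```text
time_s: 24.0
ee_pos: [498.9, 106.1, 227.8]
ee_rot: [[0.918, 0.398, 0.001], [0.398, -0.918, -0.0], [0.001, 0.0, -1.0]]
ft_force: [-1.2, -0.6, 8.0]
grip_width: 18.8
gripper_force: 41.1
```

```bash
python3 -m jog '[{"dp":[0,0,0],"twist":[0,0,0]},{"dp":[0,0,0],"twist":[0,0,0]},{"dp":[0,0,0],"twist":[0,0,0]},{"dp":[0,0,0],"twist":[0,0,0]}]' -0.1; python3 -m jog '[{"dp":[0,0,-0.03],"twist":[0,0,0]},{"dp":[0,0,-0.05],"twist":[0,0,0]},{"dp":[0,0,-0.024],"twist":[0,0,0]},{"dp":[0,0,0],"twist":[0,0,0]},{"dp":[0,0,0],"twist":[0,0,0]}]'
python3 - <<'E'
from h import *
go(529.3,-200.1,330,-21.5);caps("w13")
E
```

```text
time_s: 24.5
ee_pos: [498.5, 105.8, 227.1]
ee_rot: [[0.918, 0.398, -0.0], [0.398, -0.918, -0.0], [-0.0, -0.0, -1.0]]
ft_force: [1.2, 0.6, 0.2]
grip_width: 38.3
gripper_force: 0.0
time_s: 25.12
ee_pos: [498.2, 105.5, 330.5]
ee_rot: [[0.918, 0.397, -0.001], [0.397, -0.918, -0.0], [-0.001, -0.0, -1.0]]
ft_force: [-0.1, -0.5, 0.2]
grip_width: 38.6
gripper_force: 0.0
tool dp mm [-92.9 292.8   0.6] twist 44.92 pos [498.2 105.5 330.5] ang 23.42 tilt [-0.0013 -0.0005]
cap px [58. 32.] 837 tool [ 133.5 -144.4  253.9] world [563.  290.9  76.4]
cap px [552.   4.] 169 tool [149.6 177.8 255.7] world [705.8   1.7  74.5]
cap px [278.  98.] 616 tool [ 93.    1.1 254.5] world [583.6 141.3  75.9]
cap px [277. 164.] 522 tool [ 47.3   0.5 254.6] world [541.4 123.7  75.8]
cap px [279. 223.] 440 tool [-1.000e-01  1.500e+00  2.548e+02] world [498.3 104.   75.7]
```

Three bottles are now in line and upright in the rack. Next is the last one.

```bash
python3 -m jog '[{"dp":[-0.0155,0.0488,0],"twist":[0,0,0]},{"dp":[-0.0155,0.0488,0],"twist":[0,0,0]},{"dp":[-0.0155,0.0488,0],"twist":[0,0,0]},{"dp":[-0.0155,0.0488,0],"twist":[0,0,0]},{"dp":[-0.0155,0.0488,0],"twist":[0,0,0]},{"dp":[-0.0155,0.0488,0],"twist":[0,0,0]}]';python3 -m jog '[{"dp":[0,0,0],"twist":[0,0,9]},{"dp":[0,0,0],"twist":[0,0,9]},{"dp":[0,0,0],"twist":[0,0,9]},{"dp":[0,0,0],"twist":[0,0,9]},{"dp":[0,0,0],"twist":[0,0,9]},{"dp":[0,0,0],"twist":[0,0,0]},{"dp":[0,0,0],"twist":[0,0,0]},{"dp":[0,0,0],"twist":[0,0,0]}]'
python3 - <<'E'
from h import *
go(529.3,-200.1,226,-21.5);caps("w14")
E
```

```text
time_s: 25.92
ee_pos: [529.3, -201.4, 329.8]
ee_rot: [[0.917, 0.398, -0.002], [0.398, -0.917, 0.001], [-0.002, -0.002, -1.0]]
ft_force: [0.5, 0.4, -0.3]
grip_width: 38.5
gripper_force: 0.0
time_s: 26.92
ee_pos: [529.6, -199.8, 330.9]
ee_rot: [[0.931, -0.366, -0.001], [-0.366, -0.931, 0.0], [-0.001, -0.0, -1.0]]
ft_force: [-0.6, -0.4, 0.8]
grip_width: 38.0
gripper_force: 0.0
tool dp mm [-1.000e-01  4.000e-01  1.049e+02] twist 0.01 pos [ 529.6 -199.8  330.9] ang -21.49 tilt [-0.0005  0.0004]
cap px [38. 39.] 939 tool [ 130.2 -158.9  254.4] world [708.9 -99.6  76.5]
cap px [551. 115.] 904 tool [ 81.9 195.6 254.3] world [ 534.  -411.8   76.5]
cap px [280. 221.] 425 tool [  1.7   1.8 256.1] world [ 530.4 -202.1   74.8]
```

```bash
python3 -m jog '[{"dp":[0,0,0.045],"twist":[0,0,0]},{"dp":[0,0,0.04],"twist":[0,0,0]},{"dp":[0,0,0.019],"twist":[0,0,0]},{"dp":[0,0,0],"twist":[0,0,0]},{"dp":[0,0,0],"twist":[0,0,0]}]'; python3 -m jog '[{"dp":[0,0,0],"twist":[0,0,0]},{"dp":[0,0,0],"twist":[0,0,0]},{"dp":[0,0,0],"twist":[0,0,0]},{"dp":[0,0,0],"twist":[0,0,0]}]' -1 40;python3 -m jog '[{"dp":[0,0,-0.04],"twist":[0,0,0]},{"dp":[0,0,-0.05],"twist":[0,0,0]},{"dp":[0,0,-0.017],"twist":[0,0,0]},{"dp":[0,0,0],"twist":[0,0,0]},{"dp":[0,0,0],"twist":[0,0,0]}]'
python3 - <<'E'
from h import *
go(457.5,88.1,330,23.4)
E
```

```text
time_s: 27.6
ee_pos: [530.4, -199.9, 228.6]
ee_rot: [[0.93, -0.367, 0.002], [-0.367, -0.93, -0.001], [0.002, -0.0, -1.0]]
ft_force: [0.2, -0.5, 0.7]
grip_width: 38.4
gripper_force: 0.0
time_s: 28.1
ee_pos: [530.4, -200.1, 228.7]
ee_rot: [[0.93, -0.368, 0.003], [-0.368, -0.93, -0.001], [0.003, 0.0, -1.0]]
ft_force: [-0.4, 0.9, 7.4]
grip_width: 18.5
gripper_force: 39.2
time_s: 28.72
ee_pos: [528.9, -199.8, 332.7]
ee_rot: [[0.93, -0.368, -0.003], [-0.368, -0.93, 0.001], [-0.003, 0.0, -1.0]]
ft_force: [0.5, 0.4, -1.0]
grip_width: 18.7
gripper_force: 39.3
tool dp mm [-172.3 -241.5    3.1] twist -44.98 pos [ 528.9 -199.8  332.7] ang -21.58 tilt [-0.0027  0.0008]
```

```bash
python3 -m jog '[{"dp":[-0.0287,-0.0402,0],"twist":[0,0,0]},{"dp":[-0.0287,-0.0402,0],"twist":[0,0,0]},{"dp":[-0.0287,-0.0402,0],"twist":[0,0,0]},{"dp":[-0.0287,-0.0402,0],"twist":[0,0,0]},{"dp":[-0.0287,-0.0402,0],"twist":[0,0,0]},{"dp":[-0.0287,-0.0402,0],"twist":[0,0,0]}]';python3 -m jog '[{"dp":[0,0,0],"twist":[0,0,-9]},{"dp":[0,0,0],"twist":[0,0,-9]},{"dp":[0,0,0],"twist":[0,0,-9]},{"dp":[0,0,0],"twist":[0,0,-9]},{"dp":[0,0,0],"twist":[0,0,-9]},{"dp":[0,0,0],"twist":[0,0,0]},{"dp":[0,0,0],"twist":[0,0,0]}]'
python3 -m jog '[{"dp":[0,0,0.04],"twist":[0,0,0]},{"dp":[0,0,0.03],"twist":[0,0,0]},{"dp":[0,0,0],"twist":[0,0,0]},{"dp":[0,0,0],"twist":[0,0,0]},{"dp":[0,0,0],"twist":[0,0,0]}]'
python3 - <<'E'
from h import *
go(457.5,88.1,229.3,23.4);rel("w15",-69)
E
```

```text
time_s: 29.48
ee_pos: [457.1, 89.0, 332.8]
ee_rot: [[0.93, -0.368, -0.003], [-0.368, -0.93, -0.0], [-0.003, 0.001, -1.0]]
ft_force: [0.9, 0.1, -1.0]
grip_width: 18.3
gripper_force: 39.3
time_s: 30.35
ee_pos: [458.0, 87.6, 333.5]
ee_rot: [[0.919, 0.395, -0.002], [0.395, -0.919, 0.0], [-0.001, -0.001, -1.0]]
ft_force: [-0.4, 1.1, -0.6]
grip_width: 18.4
gripper_force: 39.3
time_s: 30.98
ee_pos: [458.7, 88.0, 265.5]
ee_rot: [[0.918, 0.397, 0.002], [0.397, -0.918, 0.0], [0.002, 0.001, -1.0]]
ft_force: [0.4, 0.0, -0.4]
grip_width: 18.8
gripper_force: 39.3
tool dp mm [-1.1 -0.6 36.2] twist 0.01 pos [458.7  88.  265.5] ang 23.41 tilt [0.0024 0.0001]
rack pts 3028 x [-25.1 150. ] y [-23.3  25.6]
bottle pts 614 fit c [-1.4  2. ] r 16.6 y [-13.4  17.8] zmax
bay centre -12.0 1.1
```

The rack's far end is hidden behind the bottles here, so along the row I'll use the bay pitch from the earlier placements (−0.9 mm).

```bash
python3 -m jog '[{"dp":[-0.0009,-0.0008,0.016],"twist":[0,0,0]},{"dp":[0,0,0.012],"twist":[0,0,0]},{"dp":[0,0,0.007],"twist":[0,0,0]},{"dp":[0,0,0],"twist":[0,0,0]},{"dp":[0,0,0.001],"twist":[0,0,0]},{"dp":[0,0,0],"twist":[0,0,0]},{"dp":[0,0,0],"twist":[0,0,0]}]'
```

```text
time_s: 31.9
ee_pos: [457.2, 88.3, 228.6]
ee_rot: [[0.917, 0.398, 0.0], [0.398, -0.917, -0.0], [0.0, 0.001, -1.0]]
ft_force: [-0.4, -0.9, 8.0]
grip_width: 18.8
gripper_force: 41.6
```

```bash
python3 -m jog '[{"dp":[0,0,0],"twist":[0,0,0]},{"dp":[0,0,0],"twist":[0,0,0]},{"dp":[0,0,0],"twist":[0,0,0]},{"dp":[0,0,0],"twist":[0,0,0]}]' -0.1; python3 -m jog '[{"dp":[0,0,-0.03],"twist":[0,0,0]},{"dp":[0,0,-0.05],"twist":[0,0,0]},{"dp":[0,0,-0.05],"twist":[0,0,0]},{"dp":[0,0,0],"twist":[0,0,0]},{"dp":[0,0,0],"twist":[0,0,0]},{"dp":[0,0,0],"twist":[0,0,0]}]'
python3 - <<'E'
from h import *
caps("w16")
p,_=get_image("scene");cv2.imwrite("pics/s2.png",p[:,:,::-1])
a=cv2.imread("pics/w16.png");b=cv2.resize(p[130:290,210:400,::-1],(499,420));b=cv2.resize(b,(400,337));a=cv2.resize(a,(400,300))
cv2.imwrite("pics/fin.png",np.hstack([a,b[:300]]))
E
```

```text
time_s: 32.4
ee_pos: [457.0, 88.2, 228.1]
ee_rot: [[0.918, 0.398, -0.0], [0.398, -0.918, 0.0], [-0.0, -0.0, -1.0]]
ft_force: [0.4, 0.7, -0.3]
grip_width: 38.1
gripper_force: 0.0
time_s: 33.15
ee_pos: [456.5, 87.9, 357.0]
ee_rot: [[0.917, 0.398, -0.003], [0.398, -0.917, -0.0], [-0.003, -0.001, -1.0]]
ft_force: [-1.2, -0.4, -0.7]
grip_width: 38.5
gripper_force: 0.0
cap px [279.  36.] 602 tool [137.8   1.8 280.9] world [583.  141.   75.8]
cap px [278. 101.] 488 tool [ 92.2   1.2 280.9] world [540.9 123.4  75.9]
cap px [280. 162.] 413 tool [ 44.8   2.2 281.1] world [497.7 103.7  75.8]
cap px [278. 213.] 363 tool [-2.000e-01  5.000e-01  2.813e+02] world [455.8  87.3  75.8]
```

View pics/fin.png

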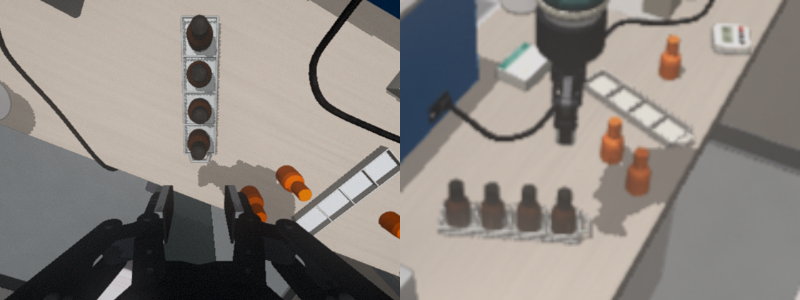

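All four bottles stand upright in the rack bays (left view, (199,35) to (199,140)). The tray is empty, and the orange bottles, slide box and timer have not moved. Handing in.

```bash
python3 -c "
from bench import *
print(job_done())"
```

```text
the job is handed in; nothing more can be done
None
```

All four bottles now stand upright in the wire rack in reversed order, moved one at a time from the tab end, and the job was handed in after about 33 s on the robot's clock.

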